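# Hang the lift-off flap on the forms box

## Robot

A 6-joint arm with a two-finger parallel gripper is mounted at the origin on the work surface. World frame = base frame: x ahead of the robot, y to its left, z up, the work surface at z = 0. Lengths are in m, angles in rad, forces in N, time in s.
With the tool pointing down it reaches from about 0.35 to 0.775 m from the base axis. Payload 7.3 kg.
Tool frame: the origin (TCP) lies at the very end of the fingers, on their centre line; the grasp point (between the pads) lies 19 mm behind it; z points along the fingers, y is the direction in which the jaws open and shut (so a half turn about z gives the same grasp; the last joint's range is limited). The gripper opens to 92 mm and grips with 3 to 60 N. Pads are 19 mm wide; open, the fingers measure 130 mm over their backs; the gripper's body (75 mm by 190 mm) begins 47 mm behind the grasp point.
Start: joints at [1.187, 0.342, 1.524, -0, 1.275, -0.146], TCP at [0.124, 0.51, 0.227] pointing down, gripper open.
Joint ranges: [-2.53, 2.53], [-0.77, 2.02], [0.04, 2.7], [-1, 4.14], [0.28, 2.66], [-3.11, 3.11]. Speed limits (rad/s): [2.57, 2.57, 3.14, 3.14, 3.14, 3.14].

## Interface

Orientations are given as [roll, pitch, yaw] about the fixed x, y, z axes, in that order (R = Rz(yaw) Ry(pitch) Rx(roll)).
In Python, from cell import robot gives the robot as it stands.
- The arm moves only by the shell command python3 -m pendant 'ROWS' [OPENING] [FORCE]. ROWS is JSON, a list of rows, each a list of 2 entries, a list of its own where there are three numbers: the shift along the tool's x, y, z in mm, then the turn about the tool's z in degrees. In form: [[[x, y, z], turn], ...]. A call has 1 to 10 rows; each row is the pose to reach, as a shift and turn from the pose measured when the call began, along the tool's axes at that moment; what a row does not reach only later rows make up. A row lasts 1/12 s, in which the tool goes at most 41.7 mm and 7.16 degrees, less where a joint would pass 70% of its speed; a pose out of reach is approached as far as the arm can. A call with a gripper value outside its range is refused whole. OPENING is the opening, from 0 (shut) to 1 (fully open), set as the call begins (- or left out, the last holds). The fingers move at their own pace and stop on an object; FORCE is the grip in N (left out, the last holds). Time passes only in rows, so rows that repeat a pose let the fingers close. It gives the time, the measured TCP pose, the force and the opening at its end, in the units of the state.
- robot.observe(): the state, without advancing time (a new reading comes with each control period).
- robot.read_camera(name): name is "scene" or "top" or "wrist"; returns the picture (480x640x3 uint8, red, green, blue); there is no depth.
- robot.calibration(name): a dict with "vfov" (degrees; the focal length in pixels is half the picture's height over the tangent of half this angle, whatever the lens; pixels are square), "cx", "cy" (the principal point, pixels), "rvec" (rotation vector, rad) and "tvec" (3), from world to camera coordinates, as OpenCV has them. Camera axes: x right, y down, z forward; pixel columns grow to the right and rows downward; lengths in m; the calibration is good to about 2 mm. A picture is of the moment at which its call begins: read the wrist's pose just before it. calibration takes no time and is no camera call; for the wrist camera it gives the pose at the moment of the call.
- robot.hand_in(): hands the job in, once; it reports no verdict.
Trained networks look in the newest picture that a camera, given by its name, has taken for a name from the list of things; names that differ only in an ending like _2 or _b are one class to them, and where a whole thing is asked for, a point or a joint stands for the part that bears it (a point fixed in the world has none). Each returns a list of dicts, best first, with "p" (0 to 1); they miss things now and then, are a little off and sometimes report something else, mostly with a low value. They report only what shows in the picture. A call takes as long as a camera call. They do not tell look-alikes from the thing itself.
- robot.find_in(camera, query): "xy" ([column, row] as shares, 0 to 1, of the picture: columns of its width, rows of its height, amid what is visible of it).
The state is a dict: "time": time; "qpos": joint angles; "qvel": joint speeds; "joint_efforts": joint torques, N m; "tool_pos": TCP position; "tool_rot": TCP orientation; "contact_force": force on the tool from outside, world axes, zero at the start; "torque": the same for the moment, N m; "opening": finger opening in m.
Only numpy, scipy, OpenCV 4.12 (cv2) and the standard library are available. Lean on these libraries where they do the work, as an engineer would, in place of code of your own. Each camera call takes 0.05 s, during which the arm holds its last target.

## Task

The green front flap of the wooden forms box on the reception desk has been taken off and stands in the grey rack. Lift it out by its black top tab and lower it, without dropping it, onto the box so that both of its hook knuckles go over the two yellow pins together; leave it hanging by itself, fully down on both pins, closed over the open front of the box with its knuckles towards the box. Leave the plain white panel where it is.

Things in the scene. Friction and masses are not known exactly. Their poses are not given: they have to be found in the camera images.
- flap_mid (a point): Centre of the loose green flap, a panel 10 mm thick (x), 210 wide (y), 110 high (z), 0.2 kg, upright in a slot of the grey rack (slot floor 10 mm over the desk, walls to 35; lift straight up). x points out of its front face, away from its knuckles. Grip the black tab on its top edge across x from above: 14 mm thick, 60 wide, from 54 to 91 mm above this point; grip about 73 mm above it.
- knuckles (a point): Point on the flap half-way between its two dark steel hook knuckles, at the top middle of their downward-open gaps; axes as the flap's. Knuckles at y = +85 and -85 mm, each 20 mm wide; gap 28 mm (x), 32 mm deep to the flared tips, legs reach x = -27. It is 19 mm behind (-x) and 49 mm above the flap's centre. Must come to rest 4 mm above the pin axis, on top of the pins.
- hinge_mid (a point): Point on the axis of the box's two horizontal yellow steel pins, half-way between them, 112 mm over the desk (fixed). x points out of the open front, as the hung flap's x must; y along the pins. Pins: 8 mm diameter, from free ends at y = 60 out to ears at 115 mm, both sides; ears 10 mm higher. Box top 34 lower, front at x = +4. Released, the flap's lower edge swings in about 6 degrees to the box.
- plain: Bystander: plain white panel with a blue stripe, no tab, no knuckles, 10 x 210 x 110 mm, loose in the rack's other slot, 110 mm before or behind the flap; its top is 120 mm over the desk. Origin at the middle of its lower edge, x out of its face, z up.
There are look-alikes about, which are no part of the job. Leave any red look-alike of the part that bears flap_mid alone.

How it is judged:
At the end, for the whole second after the job is handed in: The flap hangs at rest on both pins: the point between its knuckles is within 15 mm of the pin axis across it, within 22 mm along it, and 4 mm below to 12 mm above it; its width is within about 10 degrees of the pin axis and it is within about 17 degrees of upright (x of knuckles in the frame of hinge_mid between -0.015 and 0.015 m and y of knuckles in the frame of hinge_mid between -0.022 and 0.022 m and z of knuckles in the frame of hinge_mid between -0.004 and 0.012 m and angle between the y axis of flap_mid and the y axis of hinge_mid, either way round below 0.17 rad and angle between flap_mid's own z axis and vertical below 0.3 rad and linear speed of flap below 0.03 m/s and angular speed of flap below 0.3 rad/s); the robot touches nothing.
It fails at once if the flap is dropped (moves faster than 0.8 m/s while the fingers do not hold it) (linear speed of flap above 0.8 m/s and contact force between the fingers and flap below 0.1 N).
It fails at once if the plain panel is moved by more than 30 mm (distance of plain from where it was at the start of the episode above 0.03 m).
It also fails if it takes over 42 s, if anything falls off the work surface, if the arm or the gripper's body presses on something with over 40 N, if the wrist force passes 120 N, or if a joint passes its speed limit or range.

## Working session

There is one attempt and no reset: what is moved stays moved. The work goes in short steps, Python scripts to look and compute and a shell command to move; the robot and the scene stay as the last step left them, time stands still between calls to the robot, and variables do not carry over. Pictures are saved under pics/ and viewed, and the job is handed in when it is done.

```bash
mkdir -p pics; ls; python3 - <<'E'
from cell import robot
import cv2
s=robot.observe();print(s['time'],s['tool_pos'],s['tool_rot'],s['opening'])
for n in ['scene','top','wrist']:
    im=robot.read_camera(n);cv2.imwrite(f'pics/a_{n}.png',im[:,:,::-1])
    print(n,robot.calibration(n))
    for q in ['flap_mid','knuckles','hinge_mid','plain']:
        print(q,[(round(d['xy'][0]*640),round(d['xy'][1]*480),round(d['p'],2)) for d in robot.find_in(n,q)])
print(robot.observe()['time'])
E
```

```text
pics
0.0 [0.1234938  0.50984899 0.22604573] [-3.14005856e+00 -2.20944420e-04  2.90381101e+00] 0.0916169699793274
scene {'vfov': 57.0086294913788, 'cx': 322.0183657006566, 'cy': 247.7249375183004, 'rvec': array([ 2.1681311 ,  1.5271676 , -0.41898036]), 'tvec': array([-0.17465023, -0.4281607 ,  1.27695055])}
flap_mid [(213, 231, 0.87), (442, 282, 0.76), (229, 388, 0.65)]
knuckles [(228, 391, 0.81), (439, 282, 0.81), (215, 228, 0.67)]
hinge_mid [(405, 191, 0.8)]
plain [(233, 270, 0.89)]
top {'vfov': 44.154442763498054, 'cx': 323.0150441639239, 'cy': 233.78109145007838, 'rvec': array([ 2.18255755, -2.13631266,  0.0605688 ]), 'tvec': array([0.00345748, 0.60565806, 1.10507638])}
flap_mid [(235, 169, 0.93), (453, 316, 0.83), (481, 136, 0.55)]
knuckles [(456, 316, 0.85), (480, 140, 0.65), (237, 166, 0.62)]
hinge_mid [(206, 310, 0.57)]
plain [(448, 254, 0.84)]
wrist {'vfov': 65.6135859017973, 'cx': 321.7140974624457, 'cy': 242.99650611929818, 'rvec': array([-2.30920059, -1.81735572, -0.22679278]), 'tvec': array([-0.52468402, -0.03188575,  0.38853289])}
flap_mid []
knuckles []
hinge_mid []
plain []
0.75
```

View pics/a_scene.png

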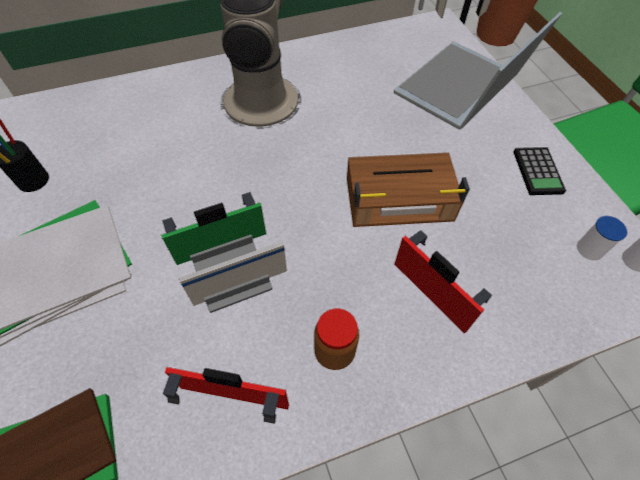

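View pics/a_top.png

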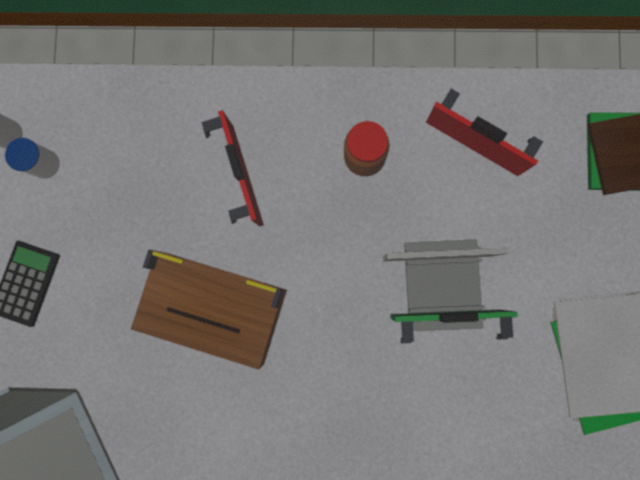

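View pics/a_wrist.png

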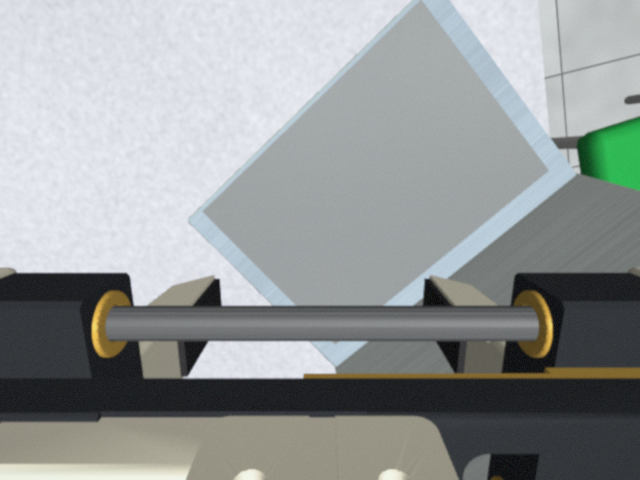

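The candidates for the flap are:
- Green panel with black tab in the grey rack: top (459,316), scene (213,231).
- Red look-alike: top (237,168), scene (440,283).
- Red look-alike: top (482,137), scene (228,388).
- White plain panel with no tab: top (446,254).

I choose the green one in the rack. The box is at top (208,310). Next are close crops.

```bash
python3 - <<'E'
import cv2
a=cv2.imread('pics/a_top.png');b=cv2.imread('pics/a_scene.png')
def crop(im,x0,y0,w,h,k,n):
    c=cv2.resize(im[y0:y0+h,x0:x0+w],None,fx=k,fy=k,interpolation=cv2.INTER_CUBIC)
    for i in range(0,w,20):
        cv2.putText(c,str(x0+i),(i*k,10),0,.35,(0,0,255),1);cv2.line(c,(i*k,12),(i*k,18),(0,0,255),1)
    for i in range(0,h,20):
        cv2.putText(c,str(y0+i),(0,i*k+4),0,.35,(0,0,255),1)
    cv2.imwrite('pics/'+n,c)
crop(a,380,230,150,120,5,'c_top_flap.png')
crop(a,125,235,170,140,4,'c_top_box.png')
crop(b,150,180,150,130,5,'c_sc_flap.png')
crop(b,335,145,150,90,5,'c_sc_box.png')
E
```

```text
(no output)
```

View pics/c_top_flap.png

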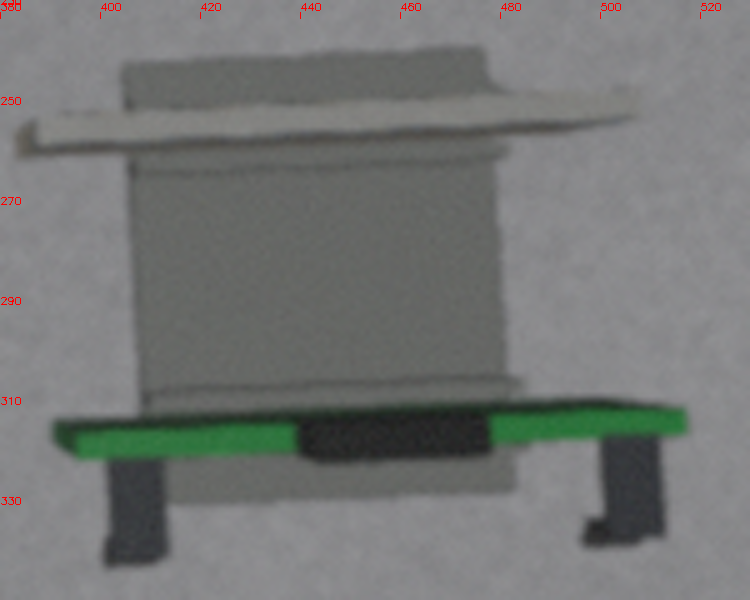

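View pics/c_top_box.png

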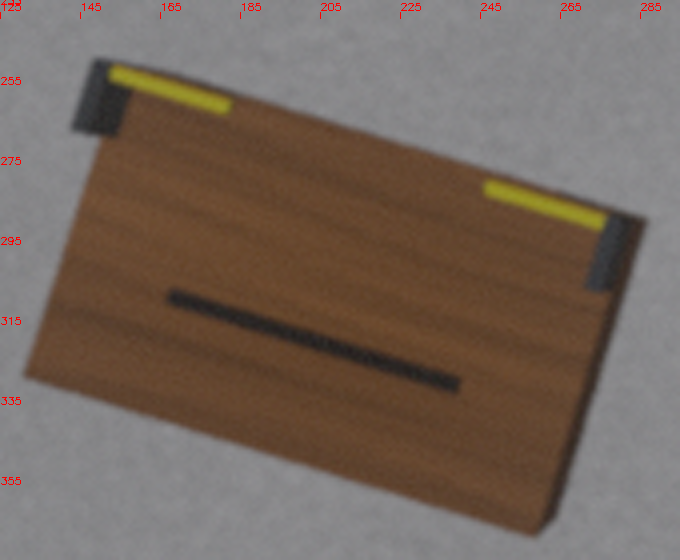

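View pics/c_sc_flap.png

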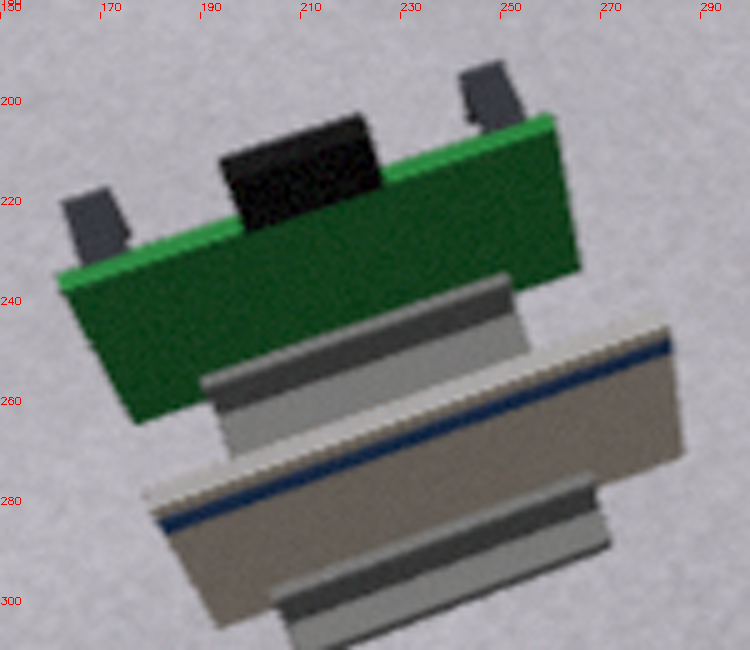

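View pics/c_sc_box.png

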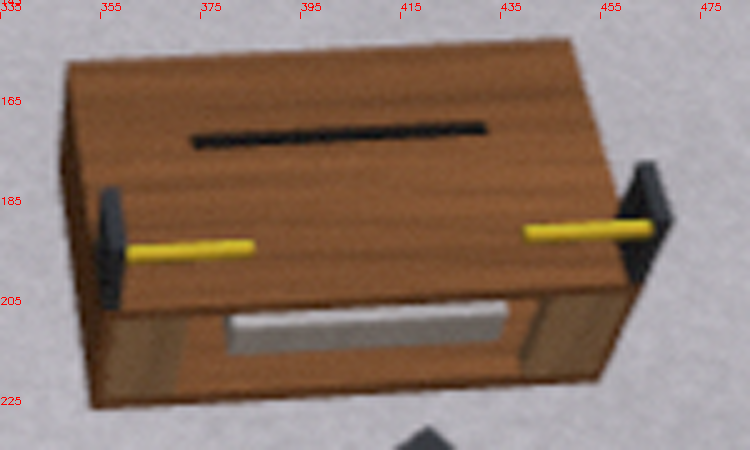

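```bash
cat > h.py <<'E'
import numpy as np, cv2
from scipy.optimize import least_squares
def K(c):
    f=240/np.tan(np.radians(c['vfov'])/2);return np.array([[f,0,c['cx']],[0,f,c['cy']],[0,0,1.]])
def proj(c,P):
    return cv2.projectPoints(np.array(P,float).reshape(-1,1,3),c['rvec'],c['tvec'],K(c),None)[0].reshape(-1,2)
def pose(p,L):
    c,s=np.cos(p[3]),np.sin(p[3]);return np.array(L,float)@np.array([[c,-s,0],[s,c,0],[0,0,1]]).T+p[:3]
def fit(obs,p0,zfix=None):  # obs: list of (cal, local pts, px)
    def r(q):
        p=np.r_[q[:2],zfix,q[2]] if zfix is not None else q
        return np.concatenate([(proj(c,pose(p,L))-px).ravel() for c,L,px in obs])
    q0=np.array(p0) if zfix is None else np.array(p0)[[0,1,3]]
    s=least_squares(r,q0,loss='soft_l1');return s.x,np.round(s.fun,1) if zfix else np.round(r(s.x).reshape(-1,2),1)
def px(C,x0,y0,k): return (np.array(C)+.5)/k-.5+[x0,y0]
E
python3 - <<'E'
from cell import robot
from h import *
T=robot.calibration('top');S=robot.calibration('scene')
mm=lambda A:np.array(A)/1000
Lt=mm([[-5,105,55],[-5,-105,55],[5,-105,55],[-7,30,91],[-7,-30,91]])
Pt=px([(78,459),(688,432),(685,408),(318,462),(490,455)],380,230,5)
Ls=mm([[5,-105,55],[5,105,55],[-5,-105,55],[-5,105,55],[5,-105,-55],[5,105,-55],[7,-30,91],[7,30,91],[-7,-30,91],[-7,30,91]])
Ps=px([(65,290),(556,130),(57,274),(552,114),(137,423),(580,270),(228,180),(370,135),(220,158),(362,114)],150,180,5)
for o in ([(T,Lt,Pt),(S,Ls,Ps)],[(T,Lt,Pt)],[(S,Ls,Ps)]):
    x,r=fit(o,[.35,-.2,.065,0]);print('flap',x.round(4));print(r.tolist())
Lp=mm([[0,115,0],[0,60,0],[0,-60,0],[0,-115,0]])
Bt=px([(112,74),(230,107),(485,189),(605,222)],125,235,4)
Bs=px([(126,254),(254,246),(525,234),(652,227)],335,145,5)
for o in ([(T,Lp,Bt),(S,Lp[::-1],Bs)],[(T,Lp,Bt)],[(S,Lp[::-1],Bs)]):
    x,r=fit(o,[.4,.2,.112,-.2]);print('hinge',x.round(4));print(r.tolist())
E
```

```text
flap [ 0.459  -0.2211  0.0619  0.0621]
[[0.8, 0.1], [1.1, 0.9], [1.3, -0.1], [-0.1, 0.3], [1.7, 0.3], [0.0, 0.4], [1.0, -0.3], [0.5, -0.2], [0.3, -0.5], [0.3, 0.8], [1.2, 0.5], [0.2, 0.8], [1.2, 0.3], [-0.1, -0.1], [0.7, -0.7]]
flap [ 0.4591 -0.2207  0.056   0.0646]
[[0.3, -0.0], [-0.2, 0.5], [0.0, -0.5], [-0.9, 0.0], [0.7, -0.0]]
flap [ 0.4525 -0.2224  0.0541  0.059 ]
[[-0.1, 0.0], [0.1, -0.1], [0.4, -0.6], [-0.7, -0.3], [0.1, 0.2], [0.2, 0.4], [-0.2, 0.7], [0.5, 0.4], [-0.4, -0.1], [0.1, -0.5]]
hinge [ 0.5268  0.2054  0.1086 -0.2717]
[[0.7, -0.1], [0.2, 0.5], [0.4, -0.4], [-0.0, 0.4], [1.0, -0.1], [0.5, 0.2], [0.5, -0.3], [-0.2, -0.1]]
hinge [ 0.5269  0.2051  0.1124 -0.2698]
[[0.1, -0.2], [-0.2, 0.4], [0.2, -0.5], [-0.1, 0.3]]
hinge [ 0.5309  0.201   0.1149 -0.2748]
[[0.1, -0.1], [-0.2, 0.2], [0.3, -0.1], [-0.2, 0.0]]
```

```bash
cat > go.py <<'E'
import sys
from cell import robot
from h import *
from scipy.spatial.transform import Rotation as R
def rel(t,psi):
    s=robot.observe();Rm=R.from_euler('xyz',s['tool_rot'])
    d=Rm.inv().apply(np.array(t)-s['tool_pos'])*1000
    y=(s['tool_rot'][2]-psi+np.pi)%(2*np.pi)-np.pi
    print('t',round(s['time'],2),'pos',np.round(s['tool_pos'],4),'rot',np.round(s['tool_rot'],3),'shift',d.round(1),'turn',round(np.degrees(y),1))
if __name__=='__main__': a=list(map(float,sys.argv[1:]));rel(a[:3],a[3])
E
python3 go.py .40 .2 .25 2.2; python3 go.py .46 -.221 .25 1.633
```

```text
t 0.75 pos [0.1236 0.5103 0.2268] rot [ 3.141 -0.     2.904] shift [-341.7 -236.4  -23.3] turn 40.3
t 0.75 pos [0.1236 0.5103 0.2268] rot [ 3.141 -0.     2.904] shift [-499.2 -631.4  -23.3] turn 72.8
```

```bash
python3 -m pendant '[[[-34,-24,-10],4],[[-68,-47,-23],8],[[-103,-71,-23],12],[[-137,-95,-23],16],[[-171,-118,-23],20],[[-205,-142,-23],24],[[-239,-165,-23],28],[[-273,-189,-23],32],[[-308,-213,-23],36],[[-342,-236,-23],40]]' 1; python3 go.py .46 -.221 .25 1.633
```

```text
time: 1.58
tool_pos: [0.4001, 0.2, 0.2501]
tool_rot: [3.141, 0.0, 2.202]
contact_force: [0.7, 0.4, -0.3]
opening: 0.0915
t 1.58 pos [0.4001 0.2    0.2501] rot [3.141 0.    2.202] shift [-3.752e+02 -2.001e+02 -1.000e-01] turn 32.6
```

```bash
python3 -m pendant '[[[-37,-20,0],4],[[-75,-40,0],8],[[-112,-60,0],12],[[-150,-80,0],16],[[-188,-100,0],20],[[-225,-120,0],24],[[-262,-140,0],27],[[-300,-160,0],29],[[-337,-180,0],31],[[-375,-200,0],32.6]]'; python3 - <<'E'
from cell import robot
import cv2
from h import *
im=robot.read_camera('wrist');cv2.imwrite('pics/b_wrist.png',im[:,:,::-1])
c=robot.calibration('wrist')
p=[.46,-.221,.065,.062]
print(proj(c,pose(p,np.array([[7,30,91],[-7,30,91],[7,-30,91],[-7,-30,91],[5,105,55],[5,-105,55]])/1000)).round(0).tolist())
for q in ['flap_mid','knuckles']: print(q,[(round(d['xy'][0]*640),round(d['xy'][1]*480),round(d['p'],2)) for d in robot.find_in('wrist',q)])
E
python3 go.py .46 -.221 .119 1.633
```

```text
time: 2.42
tool_pos: [0.4583, -0.2128, 0.2501]
tool_rot: [3.14, -0.0, 1.631]
contact_force: [1.5, 0.5, 0.4]
opening: 0.0918
[[331.0, 203.0], [311.0, 203.0], [331.0, 286.0], [312.0, 286.0], [327.0, 92.0], [328.0, 353.0]]
flap_mid [(319, 193, 0.83), (628, 254, 0.68), (449, 184, 0.47)]
knuckles [(319, 197, 0.95), (628, 258, 0.58)]
t 2.57 pos [ 0.4583 -0.2133  0.2493] rot [ 3.141e+00 -1.000e-03  1.629e+00] shift [ -7.9   1.2 130.3] turn -0.2
```

View pics/b_wrist.png

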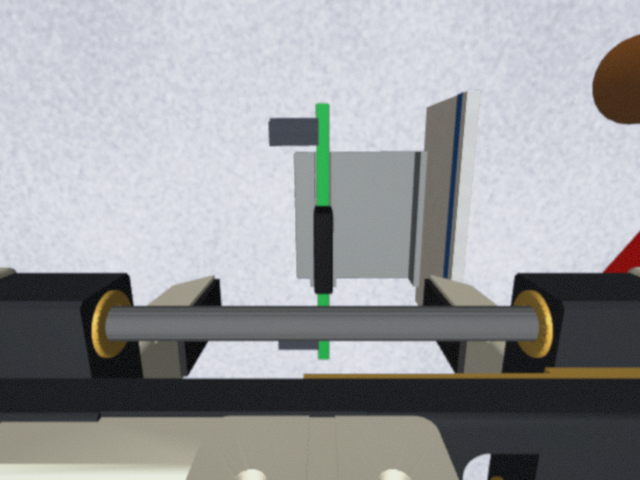

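The wrist picture shows the green flap with its black tab at columns 314–332, rows 207–292, centred between the open fingers. The white panel is to the right at about (447,190). The choice is confirmed and the position is within a few mm, so I descend.

```bash
python3 -m pendant '[[[-3,1,20],0],[[-7,1.5,50],0],[[-10,2,80],0],[[-10,2,105],0],[[-10,2,120],0],[[-10,2,127],0],[[-10,2,130],0],[[-10,2,130],0]]' 1 && python3 -m pendant '[[[0,0,0],0],[[0,0,0],0],[[0,0,0],0],[[0,0,0],0],[[0,0,0],0],[[0,0,0],0],[[0,0,0],0],[[0,0,0],0]]' 0 30; python3 go.py .46 -.221 .26 1.633
```

```text
time: 3.23
tool_pos: [0.4611, -0.2224, 0.1195]
tool_rot: [3.141, -0.001, 1.63]
contact_force: [-0.4, 0.5, -0.2]
opening: 0.0921
time: 3.9
tool_pos: [0.4611, -0.2224, 0.1196]
tool_rot: [3.141, -0.001, 1.63]
contact_force: [-0.7, 0.1, -0.4]
opening: 0.0427
t 3.9 pos [ 0.4611 -0.2224  0.1196] rot [ 3.141e+00 -1.000e-03  1.630e+00] shift [   1.6   -1.  -140.4] turn -0.2
```

```bash
python3 -m pendant '[[[0,0,0],0],[[0,0,0],0],[[0,0,0],0],[[0,0,0],0],[[0,0,0],0],[[0,0,0],0],[[0,0,0],0],[[0,0,0],0]]' 0 30
```

```text
time: 4.57
tool_pos: [0.4611, -0.2224, 0.1195]
tool_rot: [3.141, -0.001, 1.63]
contact_force: [-0.1, -0.6, 0.1]
opening: 0.0139
```

Gripped: the opening is 13.9 mm, which matches the 14 mm tab. Lift straight up.

```bash
python3 -m pendant '[[[0,0,-5],0],[[0,0,-15],0],[[0,0,-30],0],[[0,0,-47],0],[[0,0,-65],0],[[0,0,-83],0],[[0,0,-101],0],[[0,0,-119],0],[[0,0,-135],0],[[0,0,-145],0]]' 0 40;  python3 - <<'E'
from cell import robot
import cv2
for n in ['scene','top']:
    im=robot.read_camera(n);cv2.imwrite(f'pics/d_{n}.png',im[:,:,::-1])
E
python3 go.py .47 0 .27 1.45;
```

```text
time: 5.4
tool_pos: [0.4614, -0.2227, 0.2674]
tool_rot: [3.139, 0.001, 1.63]
contact_force: [0.9, -0.3, -1.7]
opening: 0.014
t 5.5 pos [ 0.4618 -0.2229  0.2671] rot [3.138e+00 2.000e-03 1.630e+00] shift [222.1  21.3  -3.3] turn 10.3
```

View pics/d_scene.png

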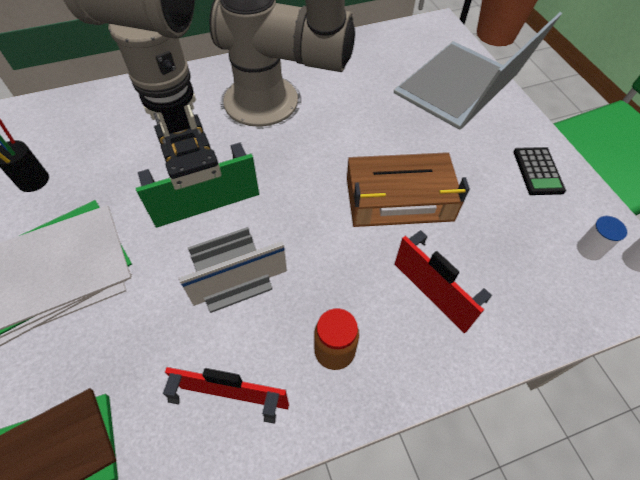

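```bash
python3 go.py .546 .199 .267 1.299
```

```text
t 5.5 pos [ 0.4618 -0.2229  0.2671] rot [3.138e+00 2.000e-03 1.630e+00] shift [ 4.163e+02  1.089e+02 -3.000e-01] turn 18.9
```

```bash
python3 -m pendant '[[[8,2,0],0],[[22,6,0],1],[[42,11,0],2],[[66,17,0],3],[[90,23,0],4],[[115,30,0],5],[[140,36,0],6],[[165,43,0],7.5],[[190,49,0],9],[[215,56,0],10]]' && python3 go.py .546 .199 .267 1.299
```

```text
time: 6.33
tool_pos: [0.5043, -0.0031, 0.2661]
tool_rot: [3.139, 0.001, 1.454]
contact_force: [-0.4, 0.6, -2.0]
opening: 0.0135
t 6.33 pos [ 0.5043 -0.0031  0.2661] rot [3.139e+00 1.000e-03 1.454e+00] shift [205.5  17.8  -1.1] turn 8.9
```

```bash
python3 -m pendant '[[[25,2,0],1],[[50,4,0],2],[[75,6,0],3.5],[[100,9,0],5],[[125,11,0],6],[[148,13,0],7],[[168,15,0],8],[[185,16,0],8.5],[[197,17,0],9],[[205,18,0],9]]' && python3 -m pendant '[[[0,0,0],0],[[0,0,0],0],[[0,0,0],0],[[0,0,0],0]]'; python3 - <<'E'
from cell import robot
import cv2
for n in ['scene','top','wrist']:
    im=robot.read_camera(n);cv2.imwrite(f'pics/e_{n}.png',im[:,:,::-1])
b=cv2.imread('pics/e_scene.png');cv2.imwrite('pics/e_sc.png',cv2.resize(b[90:250,320:500],None,fx=4,fy=4,interpolation=2)[:600])
b=cv2.imread('pics/e_top.png');cv2.imwrite('pics/e_tc.png',cv2.resize(b[230:370,110:310],None,fx=4,fy=4,interpolation=2))
E
python3 go.py .546 .199 .267 1.299
```

```text
time: 7.17
tool_pos: [0.5453, 0.2003, 0.2648]
tool_rot: [3.141, 0.001, 1.298]
contact_force: [-0.5, 0.1, -2.8]
opening: 0.0143
time: 7.5
tool_pos: [0.5451, 0.1996, 0.2647]
tool_rot: [3.142, 0.002, 1.297]
contact_force: [-0.4, -0.4, -1.7]
opening: 0.0135
t 7.65 pos [0.5453 0.1997 0.265 ] rot [3.141e+00 1.000e-03 1.297e+00] shift [-0.4  0.8 -2. ] turn -0.1
```

View pics/e_sc.png

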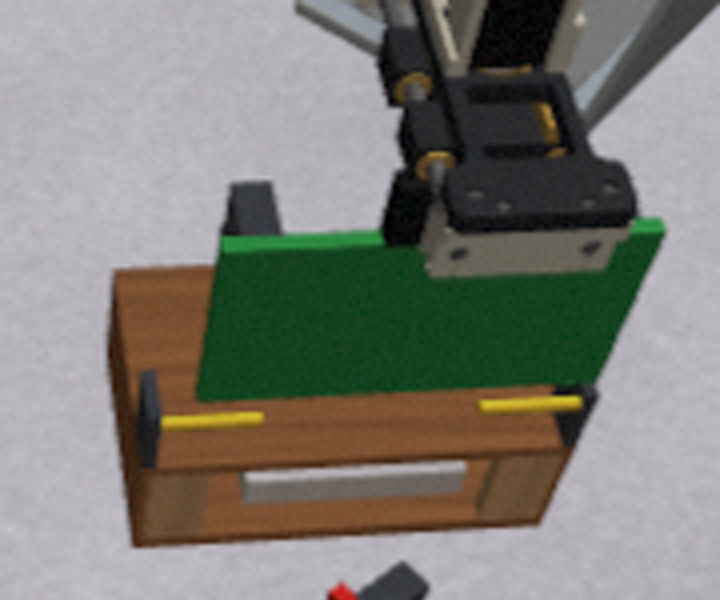

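View pics/e_tc.png

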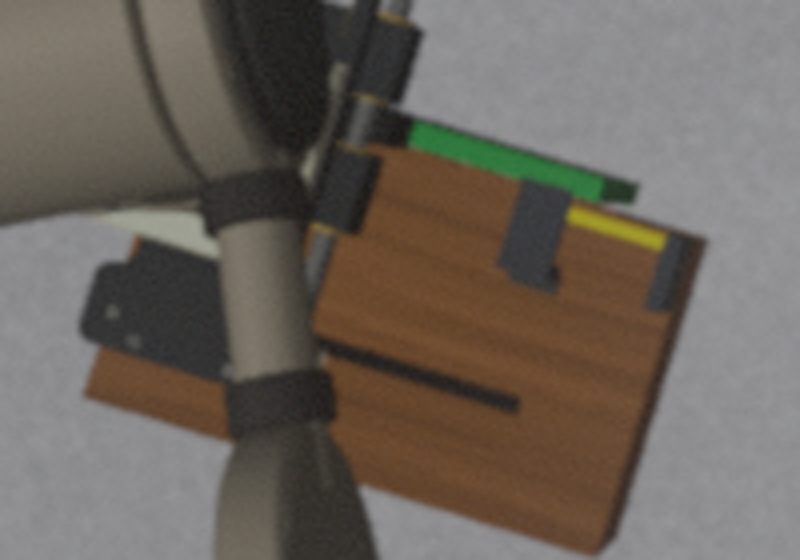

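View pics/e_wrist.png

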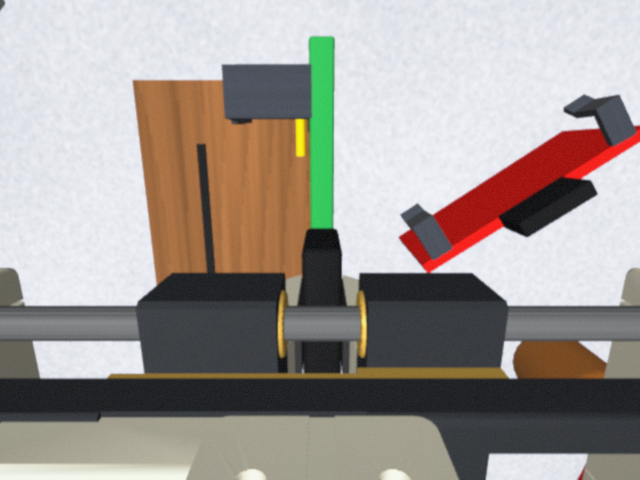

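```bash
python3 - <<'E'
from cell import robot
from h import *
S=robot.calibration('scene');W=robot.calibration('wrist')
mm=lambda A:np.array(A)/1000
Ls=mm([[5,-105,55],[5,105,55],[-5,-105,55],[-5,105,55],[5,-105,-55],[5,105,-55]])
Ps=px([(222,250),(662,232),(222,238),(664,220),(199,398),(598,384)],320,90,4)
x,r=fit([(S,Ls,Ps)],[.546,.199,.21,-.27]);print(x.round(4),r.tolist())
def full(q,L): return np.array(L)@cv2.Rodrigues(np.array([0,0,q[5]]))[0].dot(cv2.Rodrigues(q[3:5].tolist()+[0.])[0] if False else cv2.Rodrigues(np.array([q[3],q[4],0.]))[0]).T+q[:3]
s=least_squares(lambda q:(proj(S,full(q,Ls))-Ps).ravel(),[.546,.199,.21,0,0,-.27]);print('6dof',s.x.round(4),s.fun.round(1))
# wrist prediction of hinge, flap
print(proj(W,pose([.528,.204,.112,-.272],mm([[0,115,0],[0,60,0]]))).round())
print(proj(W,pose([.5453,.1997,.2105,-.274],mm([[-5,105,55],[5,105,55],[-27,95,55],[-27,75,55]]))).round())
E
```

```text
[ 0.54    0.2048  0.2017 -0.2858] [[0.4, 0.1], [0.9, 0.5], [-0.2, -0.8], [-0.9, -0.4], [0.1, 0.6], [-0.3, 0.0]]
6dof [ 0.5392  0.2053  0.201   0.007   0.0097 -0.2913] [ 0.2  0.3  0.9  0.6 -0.4 -0.7 -0.9 -0.3  0.2  0.3 -0.  -0.3]
[[297.  83.]
 [298. 156.]]
[[306.  42.]
 [332.  42.]
 [250.  70.]
 [252. 124.]]
```

In the wrist view the pin's free end is at (299,157), against a predicted (298,156). The flap end is at (310–334, 38), against a predicted (306–332, 42). So both agree within about 1.5 mm, and the knuckles point towards the box. I lower to just above the pins and look again.

```bash
python3 -m pendant '[[[0,0,8],0],[[0,1,20],0],[[0,1,34],0],[[0,1,48],0],[[0,1,62],0],[[0,1,76],0],[[0,1,87],0],[[0,1,94],0],[[0,1,97],0],[[0,1,97],0]]'; python3 - <<'E'
from cell import robot
import cv2
for n in ['scene','wrist']:
    im=robot.read_camera(n);cv2.imwrite(f'pics/f_{n}.png',im[:,:,::-1])
b=cv2.imread('pics/f_scene.png');cv2.imwrite('pics/f_sc.png',cv2.resize(b[110:250,320:500],None,fx=4,fy=4,interpolation=2))
E
python3 go.py .546 .199 .121 1.299
```

```text
time: 8.48
tool_pos: [0.546, 0.1991, 0.1672]
tool_rot: [-3.141, 0.002, 1.297]
contact_force: [-0.3, -0.1, -1.4]
opening: 0.0138
t 8.58 pos [0.5466 0.1993 0.1685] rot [3.140e+00 1.000e-03 1.297e+00] shift [-0.4 -0.6 47.5] turn -0.1
```

View pics/f_sc.png

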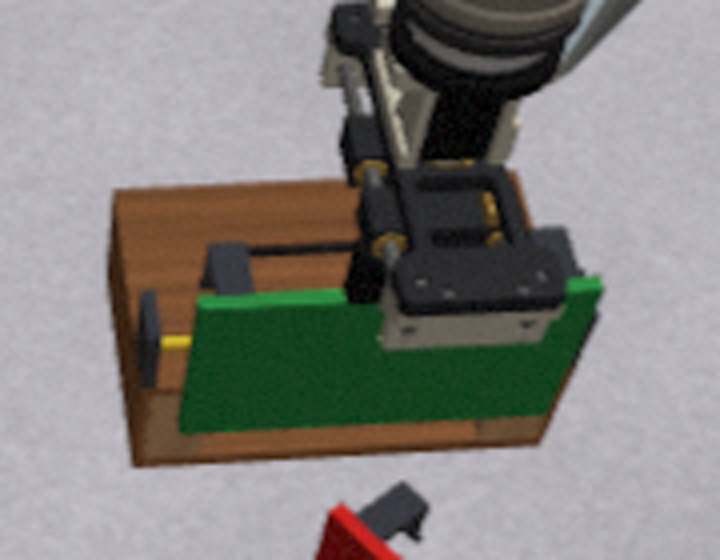

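View pics/f_wrist.png

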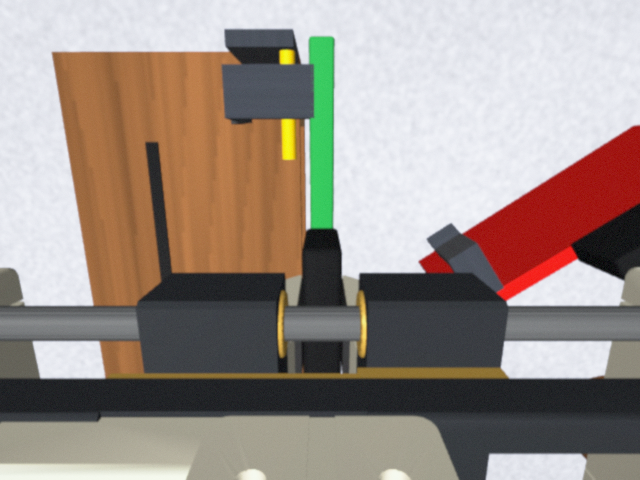

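```bash
python3 - <<'E'
from cell import robot
from h import *
W=robot.calibration('wrist')
mm=lambda A:np.array(A)/1000
print(proj(W,pose([.528,.204,.112,-.272],mm([[0,115,0],[0,60,0]]))).round())
print(proj(W,pose([.5466,.1993,.1145,-.274],mm([[-5,105,55],[5,105,55],[-39,95,55],[-39,75,55]]))).round())
E
```

```text
[[283.  52.]
 [285. 159.]]
[[306.  42.]
 [332.  42.]
 [219.  70.]
 [222. 124.]]
```

Both knuckle gaps straddle the pin line, with the pin 19 mm behind the panel centre and y aligned. Now I lower slowly and watch the force.

```bash
python3 -m pendant '[[[0,0,5],0],[[0,0,10],0],[[0,0,15],0],[[0,0,20],0],[[0,0,25],0],[[0,0,30],0],[[0,0,35],0],[[0,0,39],0],[[0,0,41],0],[[0,0,41],0]]'; python3 go.py .546 .199 .121 1.299
```

```text
time: 9.42
tool_pos: [0.5464, 0.1991, 0.1268]
tool_rot: [3.141, 0.001, 1.297]
contact_force: [-0.1, -0.5, -1.2]
opening: 0.014
t 9.42 pos [0.5464 0.1991 0.1268] rot [3.141e+00 1.000e-03 1.297e+00] shift [-0.2 -0.4  5.8] turn -0.1
```

```bash
python3 -m pendant '[[[0,0,1],0],[[0,0,2],0],[[0,0,3],0],[[0,0,4],0],[[0,0,5],0],[[0,0,5],0],[[0,0,5],0]]'; python3 - <<'E'
from cell import robot
import cv2
for n in ['scene','wrist']:
    im=robot.read_camera(n);cv2.imwrite(f'pics/g_{n}.png',im[:,:,::-1])
b=cv2.imread('pics/g_scene.png');cv2.imwrite('pics/g_sc.png',cv2.resize(b[110:250,320:500],None,fx=4,fy=4,interpolation=2))
E
python3 go.py .546 .199 .121 1.299
```

```text
time: 10.0
tool_pos: [0.5464, 0.1992, 0.1219]
tool_rot: [3.141, 0.001, 1.297]
contact_force: [0.4, -0.2, -1.7]
opening: 0.0137
t 10.1 pos [0.5464 0.1992 0.1219] rot [3.141e+00 1.000e-03 1.297e+00] shift [-0.3 -0.4  0.9] turn -0.1
```

View pics/g_sc.png

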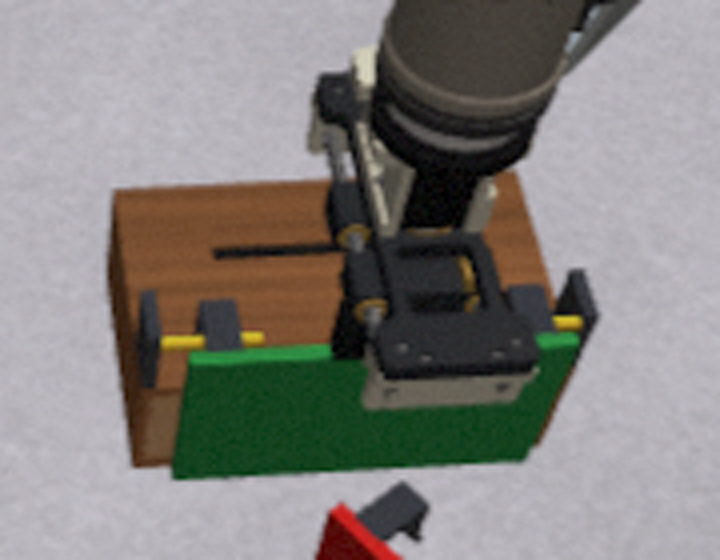

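View pics/g_wrist.png

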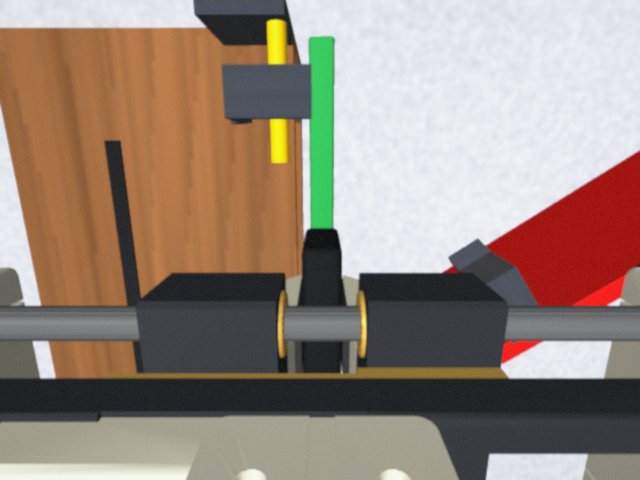

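The picture shows both knuckles over the pins, with the yellow pin emerging on both sides of each one, at crop (220,340) and (530,320). There is no contact force yet, so I go down mm by mm until the weight is taken.

```bash
python3 -m pendant '[[[0,0,0.5],0],[[0,0,1],0],[[0,0,1.5],0],[[0,0,1.5],0]]'; python3 -m pendant '[[[0,0,0.5],0],[[0,0,1],0],[[0,0,1.5],0],[[0,0,1.5],0]]'
```

```text
time: 10.43
tool_pos: [0.5466, 0.1991, 0.1214]
tool_rot: [3.14, 0.001, 1.297]
contact_force: [-2.7, -1.3, 6.0]
opening: 0.0139
time: 10.77
tool_pos: [0.5468, 0.1992, 0.1214]
tool_rot: [3.139, 0.0, 1.297]
contact_force: [-3.2, -1.4, 9.7]
opening: 0.014
```

Contact at TCP z = 0.1214, where 0.1215 was expected for fully seated. Release.

```bash
python3 -m pendant '[[[0,0,0],0],[[0,0,0],0],[[0,0,0],0],[[0,0,0],0],[[0,0,0],0],[[0,0,0],0]]' 0.6; python3 - <<'E'
from cell import robot
import cv2
for n in ['scene','wrist']:
    im=robot.read_camera(n);cv2.imwrite(f'pics/i_{n}.png',im[:,:,::-1])
b=cv2.imread('pics/i_scene.png');cv2.imwrite('pics/i_sc.png',cv2.resize(b[110:250,320:500],None,fx=4,fy=4,interpolation=2))
E
```

```text
time: 11.27
tool_pos: [0.5467, 0.1992, 0.1211]
tool_rot: [3.14, 0.0, 1.297]
contact_force: [-0.9, -0.3, 0.2]
opening: 0.0491
```

View pics/i_sc.png

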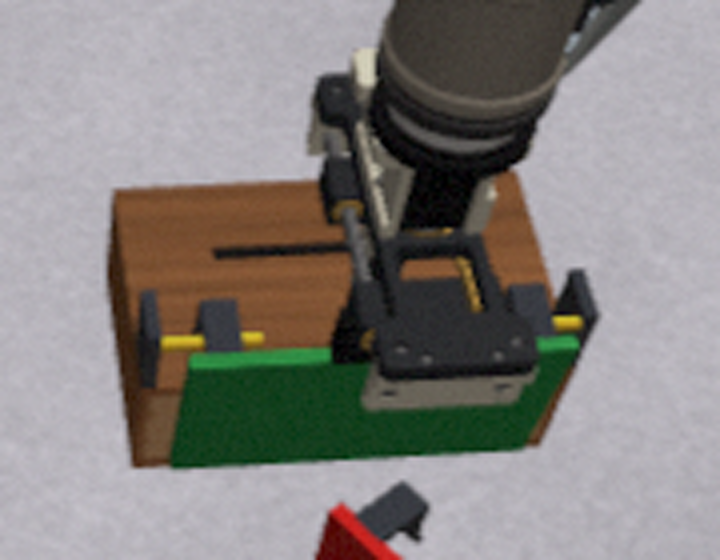

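View pics/i_wrist.png

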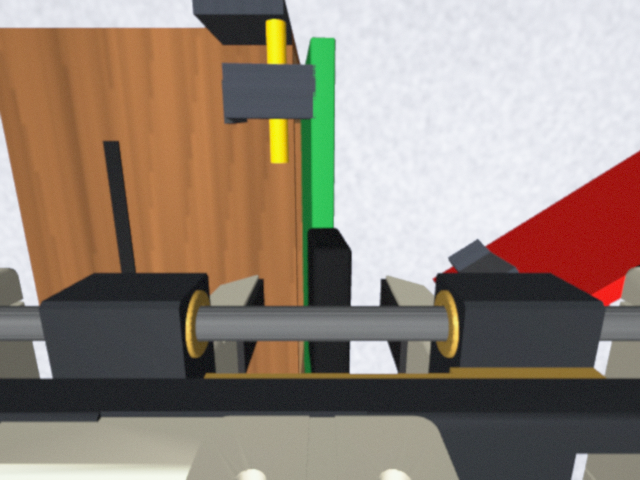

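The flap is released and its lower edge has swung in to the box. The fingers are clear on both sides of the tab, so I retract straight up.

```bash
python3 -m pendant '[[[0,0,-4],0],[[0,0,-12],0],[[0,0,-24],0],[[0,0,-38],0],[[0,0,-54],0],[[0,0,-72],0],[[0,0,-90],0],[[0,0,-110],0],[[0,0,-130],0],[[0,0,-145],0]]' 0.8; python3 -m pendant '[[[-30,-30,0],0],[[-60,-60,0],0],[[-85,-85,0],0],[[-110,-110,0],0],[[-130,-130,0],0],[[-130,-130,0],0],[[-130,-130,0],0]]'; python3 - <<'E'
from cell import robot
import cv2
from h import *
for n in ['scene','top']:
    im=robot.read_camera(n);cv2.imwrite(f'pics/j_{n}.png',im[:,:,::-1])
b=cv2.imread('pics/j_scene.png');cv2.imwrite('pics/j_sc.png',cv2.resize(b[110:250,320:500],None,fx=4,fy=4,interpolation=2))
b=cv2.imread('pics/j_top.png');cv2.imwrite('pics/j_tc.png',cv2.resize(b[230:370,110:310],None,fx=4,fy=4,interpolation=2))
s=robot.observe();print(s['time'],s['contact_force'])
E
```

```text
time: 12.2
tool_pos: [0.5467, 0.1994, 0.269]
tool_rot: [3.137, -0.001, 1.297]
contact_force: [0.3, 0.0, 0.2]
opening: 0.0729
time: 12.78
tool_pos: [0.3861, 0.1091, 0.2697]
tool_rot: [3.134, -0.002, 1.296]
contact_force: [0.3, 0.0, -0.1]
opening: 0.0736
12.8833 [-0.14963628  0.15959393 -0.82712801]
```

View pics/j_sc.png

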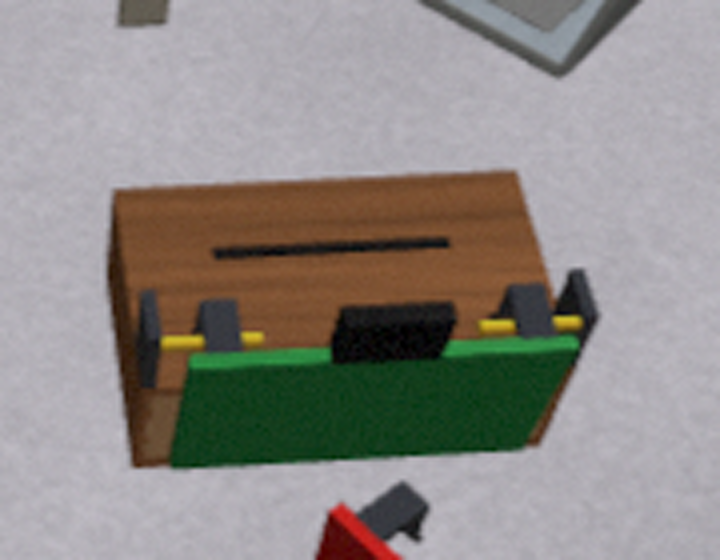

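View pics/j_top.png

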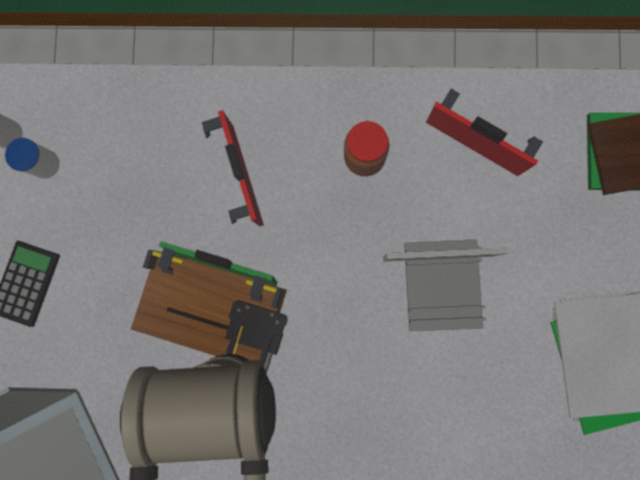

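The flap hangs on both pins: scene-crop knuckles at (220,325) and (525,310), each with pin showing on both sides. It is closed over the front, the arm is clear, and the white panel is where it was at top (446,254). Hand in.

```bash
python3 - <<'E'
from cell import robot
print(robot.observe()['contact_force'].round(1));print(robot.hand_in())
E
```

```text
[-0.1  0.2 -0.8]
the job is handed in; nothing more can be done
None
```

The green flap is hanging by itself on both yellow pins, closed over the open front of the box with its knuckles towards the box. I gripped it by the black tab, lifted it straight out of the rack and lowered it onto the pins. I then let go and moved the arm away, and handed the job in at about 13 s.

- **Seating:** the pins took the flap's weight at tool height 0.1214 m, against 0.1215 m expected for fully down. After release the lower edge swung in to the box. The last scene picture shows the pin on both sides of each knuckle.
- **Other checks:** the white panel and the red look-alikes are in the same place in the pictures before and after, and nothing was touching the arm when I handed in.
- **Disagreement:** before lowering, fitting the flap from the scene camera alone put it about 8–9 mm off in position and height from the arm's own reading. The wrist camera agreed with the arm to about 2 mm, so I went by those two, and the seating height bore that out.
- **Not checked:** I took no measured fit of the final hanging pose after release. That last check was by eye.

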